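# Clear the mosaic bench: sort pieces and refile the ochre sample

## Robot

A 6-joint arm with a two-finger parallel gripper is mounted at the origin on the work surface. World frame = base frame: x ahead of the robot, y to its left, z up, the work surface at z = 0. Lengths are in m, angles in rad, forces in N, time in s.
With the tool pointing down it reaches from about 0.325 to 0.775 m from the base axis. Payload 9.3 kg.
Tool frame: the origin (TCP) lies midway between the tips of the shut fingers; the grasp point (between the pads) lies 19 mm behind it; z points along the fingers, y is the line along which they close (so a half turn about z gives the same grasp; the last joint's range is limited). The gripper opens to 85 mm and grips with 20 to 120 N. Pads are 22 mm wide; open, the fingers measure 114 mm over their backs; the gripper's body (76 mm by 85 mm) begins 54 mm behind the grasp point. The pads swing forward as they close: fully open they stand 13 mm farther back than shut.
Start: joints at [-1.5, 0.259, 0.021, 1.334, 0, 1.418], TCP at [0.122, -0.536, 0.231] pointing down, gripper open.
Joint ranges: [-3.04, 3.04], [-0.91, 1.82], [-1.04, 1.36], [-1.92, 1.95], [-1.52, 1.45], [-3.14, 3.14]. Speed limits (rad/s): [2.22, 2.22, 2.79, 3.14, 3.14, 3.14].

## Interface

Orientations are given as a unit quaternion [x, y, z, w].
In Python, from rig import r gives the robot as it stands.
- The arm moves only by the shell command python3 -m jog 'ROWS' [FORCE]. ROWS is a JSON object of lists of equal length, an entry for each row: "xyz": the shift along the world's x, y, z in cm, a list of three; "rot": the turn, a rotation vector about the world's x, y, z in rad, a list of three; "jaw": the opening, from 0 (shut) to 1 (fully open). In form: {"xyz": [[tx, ty, tz], ...], "rot": [[rx, ry, rz], ...], "jaw": [jaw, ...]}. A call has 1 to 5 rows; each row shifts and turns the commanded pose from where the row before left it; what a row does not reach is not made up. A row lasts 1/12 s, in which the tool goes at most 41.7 mm and 7.16 degrees, less where a joint would pass 70% of its speed; a pose out of reach is approached as far as the arm can. A call is refused whole if a number of a shift passes 4.17 or a number of a turn 0.125, either way. A call with a gripper value outside its range is refused whole. The fingers move at their own pace and stop on an object; FORCE is the grip in N (left out, the last holds). Time passes only in rows, so rows that do not move let the fingers close. It gives the time, the measured TCP pose, the force, the opening and the grip force at its end, in the units of the state.
- r.read_state(): the state, without advancing time (a new reading comes with each control period).
- r.snapshot(name): name is "side" or "top" or "wrist"; returns (picture, depth): 400x640x3 uint8, red, green, blue; 400x640 float32, m along the optical axis (not along the pixel's ray), 0 where there is no reading.
- r.calibration(name): a dict with "mtx" (3x3 intrinsics, pixels), "origin" and "rotation" of the camera in the world. Camera axes: x right, y up, looking along -z (the intrinsics and any distortion apply to the point x, -y, -z); pixel columns grow to the right and rows downward; lengths in m; the calibration is good to about 2 mm. A picture is of the moment at which its call begins: read the wrist's pose just before it. calibration takes no time and is no camera call; for the wrist camera it gives the pose at the moment of the call.
- r.close_job(): hands the job in; it is judged then, once.
The state is a dict: "clock": time; "joint_pos": joint angles; "joint_vel": joint speeds; "tau": joint torques, N m; "tcp_pos": TCP position; "tcp_rot": TCP orientation; "contact_force": force on the tool from outside, world axes, zero at the start; "wrist_torque": the same for the moment, N m; "width": finger opening in m; "finger_force": force on a finger pad.
Only numpy, scipy, OpenCV 4.12 (cv2) and the standard library are available. Lean on these libraries where they do the work, as an engineer would, in place of code of your own. Each camera call takes 0.05 s, during which the arm holds its last target. There are 200 camera calls.

## Task

Clear up the mosaic bench: lay both terracotta brick pieces flat on the floor of the blue tray (not one on the other) and the white tile flat in the green tray. For the ochre sample block, slide the grey and black blocks along the rack to make room, and stand the ochre one upright and square in the row between the white and the grey, so that the row reads white, ochre, grey, black. Keep the rack's own blocks standing throughout.

Things in the scene. Friction and masses are not known exactly. Their poses are not given: they have to be found in the camera images.
- long_brick: Loose terracotta brick bar, 80 (its x) by 28 (y) by 26 tall, about 110 g, lying flat on the bench. Origin at the centre of its underside, z up.
- short_brick: Loose short terracotta brick piece, 45 (its x) by 28 (y) by 26 tall, about 65 g, lying flat on the bench. Origin at the centre of its underside, z up.
- tile: Loose square white glazed tile, 48 by 48 by 14 thick, about 75 g, lying flat on the bench. Origin at the centre of its underside, z up; x and y along its sides.
- ochre_sample: Loose ochre-yellow mortar sample block, the one missing from the rack; it stands on the open bench. Stands on end: 44 wide (its own x) by 22 thick (its own y) by 60 tall, 110 g; origin at the centre of its underside, z up. 
- white_sample: White mortar sample block in the rack, loose, first in the row, about 1 mm from the end stop on the rack's +y side. Stands on end: 44 wide (its own x) by 22 thick (its own y) by 60 tall, 110 g; origin at the centre of its underside, z up. Its x is along the rack's x.
- grey_sample: Grey mortar sample block in the rack, loose, at the start about 0.5 mm from the white one, so there is no room between them. It slides along the rack's base when pushed or dragged, pushing the black one before it. Stands on end: 44 wide (its own x) by 22 thick (its own y) by 60 tall, 110 g; origin at the centre of its underside, z up. Its x is along the rack's x.
- black_sample: Black mortar sample block in the rack, loose, at the start about 0.5 mm beyond the grey one; some 40 mm of empty base lie between it and the end stop on the rack's -y side. Stands on end: 44 wide (its own x) by 22 thick (its own y) by 60 tall, 110 g; origin at the centre of its underside, z up. Its x is along the rack's x.
- rack: Light wood sample rack, fixed: base plate 70 (x) by 120 (y), 6 thick, on which the blocks stand in a row along y, in mid-width. No walls on its long sides (+x, -x); an end stop at each end (centred at y = +57 and -57, 6 thick, 60 wide in x, top 42 above the bench), 108 clear between them: room for four blocks and 20 spare. Origin on the bench under its centre, z up.
- blue_tray: Blue plastic open tray for brick pieces, fixed to the bench: 130 (x) by 160 (y) outside, 22 tall, walls and floor 4 thick (inside 122 by 152, floor 4 above the bench). Origin on the bench under its centre, z up.
- green_tray: Green plastic open tray for tiles, fixed to the bench: same size as the blue one (130 (x) by 160 (y) outside, 22 tall, walls and floor 4 thick). Origin on the bench under its centre, z up.
Things that resemble listed ones, but are neither listed nor needed, are in the scene too. What is meant by the tile is not pink or red, and is the larger of those in its own colour.

How it is judged:
At the end, for the whole second after the job is handed in: Both bricks flat on the blue tray's floor, the tile flat on the green tray's (tilt under 0.15 rad, not turned over). All four samples at rest, upright on the rack's base (0.12 rad), within 15 mm of its middle line, square within 0.35 rad, in the order white, ochre, grey, black from its +y end (x of long_brick in the frame of blue_tray between -0.05 and 0.05 m and y of long_brick in the frame of blue_tray between -0.065 and 0.065 m and z of long_brick in the frame of blue_tray between 0 and 0.01 m and angle between each of long_brick, short_brick, tile's own z axis and vertical below 0.15 rad and linear speed of each of long_brick, short_brick, tile, white_sample, ochre_sample, grey_sample, black_sample below 0.02 m/s and x of short_brick in the frame of blue_tray between -0.05 and 0.05 m and y of short_brick in the frame of blue_tray between -0.065 and 0.065 m and z of short_brick in the frame of blue_tray between 0 and 0.01 m and x of tile in the frame of green_tray between -0.05 and 0.05 m and y of tile in the frame of green_tray between -0.065 and 0.065 m and z of tile in the frame of green_tray between 0 and 0.01 m and x of white_sample in the frame of rack between -0.015 and 0.015 m and z of white_sample in the frame of rack between 0.002 and 0.012 m and angle between each of white_sample, ochre_sample, grey_sample, black_sample's own z axis and vertical below 0.12 rad and angle between the x axis of each of white_sample, ochre_sample, grey_sample, black_sample and the x axis of rack, either way round below 0.35 rad and x of ochre_sample in the frame of rack between -0.015 and 0.015 m and z of ochre_sample in the frame of rack between 0.002 and 0.012 m and x of grey_sample in the frame of rack between -0.015 and 0.015 m and z of grey_sample in the frame of rack between 0.002 and 0.012 m and x of black_sample in the frame of rack between -0.015 and 0.015 m and z of black_sample in the frame of rack between 0.002 and 0.012 m and y of white_sample in the frame of rack between 0.02 and 0.05 m and y of ochre_sample in the frame of rack between -0.003 and 0.028 m and y of grey_sample in the frame of rack between -0.028 and 0.003 m and y of black_sample in the frame of rack between -0.05 and -0.02 m); the robot touches nothing.
It fails at once if one of the rack's own blocks was knocked over (angle between any of white_sample, grey_sample, black_sample's own z axis and vertical above 0.6 rad).
It also fails if it takes over 115 s, if anything falls off the work surface, if the arm or the gripper's body presses on something with over 40 N, if the wrist force passes 120 N, or if a joint passes its speed limit or range.

## Working session

There is one attempt and no reset: what is moved stays moved. The work goes in short steps, Python scripts to look and compute and a shell command to move; the robot and the scene stay as the last step left them, time stands still between calls to the robot, and variables do not carry over. Pictures are saved under pics/ and viewed, at most 14 in all, crops included, and the job is handed in when it is done.

```bash
ls; mkdir -p pics
python3 - <<'E'
from rig import r
import cv2
s=r.read_state();print(s)
for n in("top","side"):
    p,d=r.snapshot(n);cv2.imwrite(f"pics/{n}0.png",p[:,:,::-1]);c=r.calibration(n);print(n,c,d.min(),d.max())
E
```

```text
pics
{'clock': 0.0, 'joint_pos': array([-1.49961258e+00,  2.59235660e-01,  2.07865182e-02,  1.33368573e+00,
        3.77216000e-06,  1.41817796e+00]), 'joint_vel': array([-0.00265109, -0.00152348, -0.00179933, -0.00094633,  0.00012595,
       -0.00048175]), 'tau': array([-1.44494341e-03, -5.55636370e+01,  3.44528675e+01,  1.37693182e-02,
       -2.76107448e-04, -1.47273425e-06]), 'tcp_pos': array([ 0.12203422, -0.53602514,  0.23065229]), 'tcp_rot': array([ 9.93745385e-01,  1.11667641e-01,  2.91279375e-05, -6.68640374e-04]), 'contact_force': array([0.23386123, 0.31026654, 0.88774757]), 'wrist_torque': array([ 0.0138291 ,  0.00112151, -0.01300138]), 'finger_force': 0.0, 'width': 0.08518286512915632}
top {'mtx': array([[364.91766746,   0.        , 316.05249055],
       [  0.        , 364.91766746, 198.42989269],
       [  0.        ,   0.        ,   1.        ]]), 'origin': array([ 0.39978645, -0.00855479,  0.84179925]), 'rotation': array([ 0.05204771, -0.02296143, -0.70356303,  0.70835222])} 0.0 1.7577183
side {'mtx': array([[514.92020713,   0.        , 316.66559444],
       [  0.        , 514.92020713, 199.31532315],
       [  0.        ,   0.        ,   1.        ]]), 'origin': array([0.39885274, 0.89334154, 0.55944427]), 'rotation': array([-0.02812183,  0.49214343,  0.86856022, -0.05106032])} 0.0 2.5555148
```

View pics/top0.png

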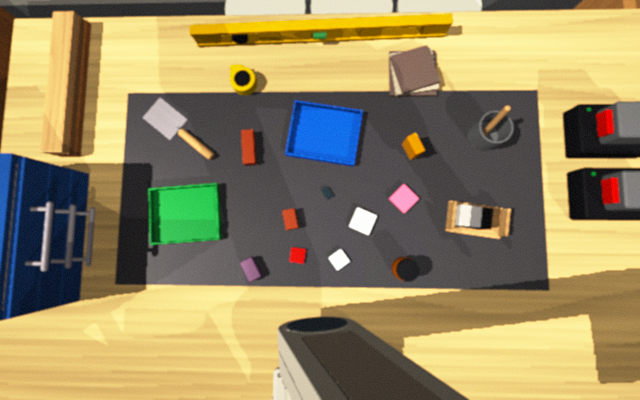

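View pics/side0.png

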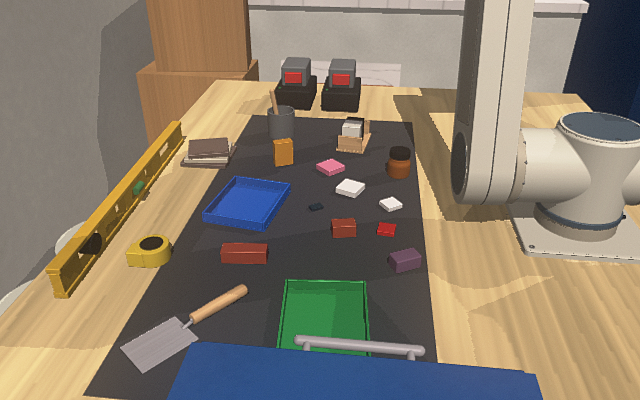

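Top view: long brick (249,147), short brick (290,218), ochre (413,146), rack (478,218), blue tray (325,133), green (185,213). Candidates for the tile: white large (363,221), white small (339,259), pink (404,198), red (298,255). For the bricks: the purple block (250,268) and red tile (298,255) are lookalikes. I choose the tile at (363,221), with the bricks at (249,147) and (290,218), and will check in one crop.

```bash
cat > h.py <<'E'
from rig import r
import numpy as np, cv2
from scipy.spatial.transform import Rotation as R
def world(c,d):
    K=c["mtx"];v,u=np.mgrid[:d.shape[0],:d.shape[1]]
    P=np.stack([(u-K[0,2])/K[0,0]*d,-(v-K[1,2])/K[1,1]*d,-d],-1)
    return P@R.from_quat(c["rotation"]).as_matrix().T+c["origin"]
def pix(c,p):
    q=R.from_quat(c["rotation"]).inv().apply(np.asarray(p)-c["origin"]);K=c["mtx"]
    return K[0,0]*q[0]/-q[2]+K[0,2],K[1,1]*-q[1]/-q[2]+K[1,2]
def look(n):
    c=r.calibration(n);p,d=r.snapshot(n);return c,p,d,world(c,d)
def face(W,d,uv,tol=.006,rad=.07):
    u,v=map(int,np.round(uv));z0=np.median(W[v-1:v+2,u-1:u+2,2]);w0=W[v,u]
    m=((abs(W[...,2]-z0)<tol)&(d>0)&(np.hypot(W[...,0]-w0[0],W[...,1]-w0[1])<rad)).astype(np.uint8)
    l=cv2.connectedComponents(m,connectivity=4)[1];q=W[l==l[v,u]]
    (x,y),(a,b),t=cv2.minAreaRect((q[:,:2]*1000).astype(np.float32))
    if a<b: a,b,t=b,a,t+90
    return np.round([x,y,np.median(q[:,2])*1000,a,b,(t+90)%180-90],1),len(q)
E
python3 - <<'E'
from h import *
c,p,d,W=look("top"); cs,ps,ds,Ws=look("side")
S=dict(long=(249,147),short=(290,218),tile=(363,221),small=(339,259),pink=(404,198),ochre=(410,141),purple=(250,265),white=(466,212))
for k,uv in S.items():
    f,n=face(W,d,uv);print(k,f,n,end=" | ")
    us=pix(cs,[f[0]/1e3,f[1]/1e3,f[2]/1e3])
    try: print(np.round(us),*face(Ws,ds,us))
    except Exception as e: print(us,e)
print("mat",W[180,260],W[250,210])
# trays: color masks
hsv=cv2.cvtColor(p,cv2.COLOR_RGB2HSV)
for k,lo,hi in(("blue",105,125),("green",50,75)):
    m=(hsv[...,0]>lo)&(hsv[...,0]<hi)&(hsv[...,1]>120)&(W[...,2]>.012)&(W[...,2]<.03)&(np.arange(640)>120)[None]
    q=W[m];(x,y),(a,b),t=cv2.minAreaRect((q[:,:2]*1000).astype(np.float32));print(k,x,y,a,b,t,len(q),np.median(q[:,2]))
i=cv2.resize(p[90:290,120:540],None,fx=1.9,fy=1.9,interpolation=cv2.INTER_CUBIC);cv2.imwrite("pics/crop.png",i[:,:,::-1])
E
```

```text
long [607.2 183.8  26.   79.8  28.4   5.3] 426 | [245. 247.] [609.  186.3  25.8  80.1  33.7   4.7] 540
short [440.8  83.5  26.1  44.7  28.   12.1] 248 | [344. 221.] [443.   86.9  25.3  45.   32.6  14.7] 255
tile [438.  -80.5  14.   47.9  47.7  66.5] 451 | [351. 185.] [440.5 -76.9  13.5  51.1  50.1  66.6] 309
small [351.5 -26.6  10.   35.8  34.2  36. ] 242 | [391. 202.] [353.9 -23.4   9.2  38.1  36.8  37.8] 200
pink [ 489.9 -173.2   13.7   48.1   47.6  -44.8] 463 | [331. 164.] [ 491.9 -170.2   13.6   52.4   50.3  -44.2] 243
ochre [ 604.5 -191.7   59.4   44.    23.1   26.6] 222 | [283. 140.] [ 605.7 -188.6   59.1   46.    25.9   20.3] 121
purple [328.5 169.4  26.3  49.8  29.2  29.3] 304 | [406. 253.] [329.8 173.5  25.3  50.1  32.5  27.7] 366
white [ 446.4 -311.8   65.6   67.8   44.    82.1] 697 | [354. 121.] [ 447.9 -309.6   65.4   75.2   44.1   82.3] 221
mat [0.53222032 0.15858249 0.00073273] [ 0.36819074  0.27154872 -0.00125359]
blue 649.8696899414062 -159.2120361328125 836.9600219726562 238.6859893798828 76.19922637939453 603 0.02104144228061544
green 639.1923828125 245.7051544189453 198.555419921875 598.22705078125 66.5470962524414 642 0.021559589192590767
```

View pics/crop.png

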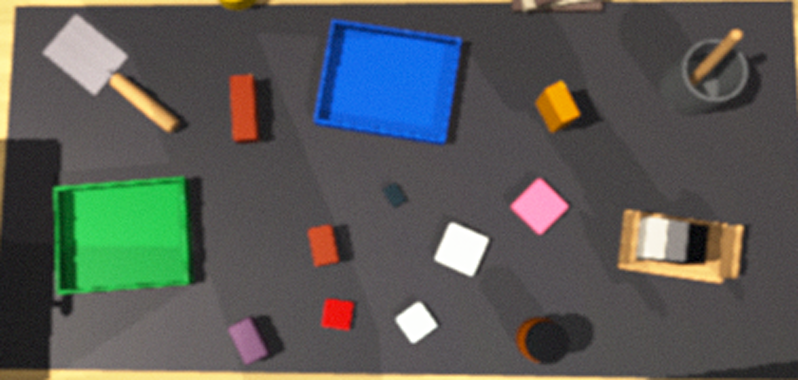

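The crop confirms it: bricks at (243,107) and (323,245), the large white tile at (462,249), the smaller white one at (416,322), and pink and red tiles apart. Now I'll measure the trays and rack and move the wrist over the rack.

```bash
python3 - <<'E'
from h import *
for n in("top","side"):
    c,p,d,W=look(n)
    def comp(m,x,y,rad):
        m=m&(np.hypot(W[...,0]-x,W[...,1]-y)<rad);q=W[m]
        (X,Y),(a,b),t=cv2.minAreaRect((q[:,:2]*1000).astype(np.float32));return np.round([X,Y,a,b,t,np.median(q[:,2])*1e3],1),len(q)
    hsv=cv2.cvtColor(p,cv2.COLOR_RGB2HSV);Z=W[...,2]
    for k,lo,hi,(u,v) in(("blue",105,125,(325,133)),("green",50,75,(185,213))):
        if n=="top": P0=W[v,u].copy(); globals()[k]=P0
        P0=globals()[k]
        print(n,k,*comp((hsv[...,0]>lo)&(hsv[...,0]<hi)&(hsv[...,1]>120)&(Z>.002)&(Z<.03),P0[0],P0[1],.15))
    print("rack stops",*comp((Z>.037)&(Z<.046),.445,-.33,.09), "base",*comp((Z>.003)&(Z<.046),.445,-.33,.08))
E
python3 -m jog '{"xyz":[[3.2,2.2,0.5],[3.2,2.2,0.5],[3.2,2.2,0.5],[3.2,2.2,0.5],[3.2,2.2,0.5]],"rot":[[0,0,0.12],[0,0,0.12],[0,0,0.12],[0,0,0.12],[0,0,0.12]],"jaw":[1,1,1,1,1]}' 40
python3 -m jog '{"xyz":[[3.2,2.2,0.5],[3.2,2.2,0.5],[3.2,2.2,0.5],[3.2,2.2,0.5],[2.5,1.5,0]],"rot":[[0,0,0.12],[0,0,0.12],[0,0,0.12],[0,0,0.12],[0,0,0.1]],"jaw":[1,1,1,1,1]}'
python3 -m jog '{"xyz":[[0,0,0],[0,0,0]],"rot":[[0,0,0],[0,0,0]],"jaw":[1,1]}'
python3 - <<'E'
from h import *
s=r.read_state();print(s["tcp_pos"],np.degrees(s["joint_pos"]))
c,p,d,W=look("wrist");cv2.imwrite("pics/w1.png",p[:,:,::-1]);np.savez("w1",p=p,d=d,W=W);print(c["origin"])
E
```

```text
top blue [646.    9.8 167.9 139.3  80.8   4.5] 3622
top green [452.2 334.7 135.  174.2   5.    5. ] 3917
rack stops [ 443.6 -331.6  121.5   59.5   82.1   41.3] 229 base [ 446.8 -323.8  144.8  152.7   81.5    7.6] 1223
side blue [643.4  11.1 165.6 131.6  81.    5. ] 3110
side green [454.5 316.4 129.5 176.7   4.7   4.3] 5167
rack stops [ 445.1 -328.1  127.    58.    81.5   41.2] 124 base [ 466.6 -325.6  140.4  111.3   81.8   21.7] 612
clock: 0.72
tcp_pos: [0.2832, -0.4251, 0.2566]
tcp_rot: [0.915, 0.403, 0.0, 0.0]
contact_force: [0.6, -1.4, -0.8]
width: 0.0856
finger_force: 0.0
clock: 1.13
tcp_pos: [0.4371, -0.3213, 0.2774]
tcp_rot: [0.761, 0.648, 0.0, 0.001]
contact_force: [-0.0, -0.9, 0.8]
width: 0.0855
finger_force: 0.0
clock: 1.3
tcp_pos: [0.4361, -0.3222, 0.276]
tcp_rot: [0.763, 0.647, -0.0, -0.0]
contact_force: [-0.5, -0.6, -0.3]
width: 0.0856
finger_force: 0.0
[ 0.43611597 -0.32221219  0.27603647] [-4.53224152e+01  1.35714366e+01  5.99979151e+00  8.24501204e+01
 -8.11463369e-03  5.40926939e+01]
[ 0.44901652 -0.25252063  0.41881728]
```

View pics/w1.png

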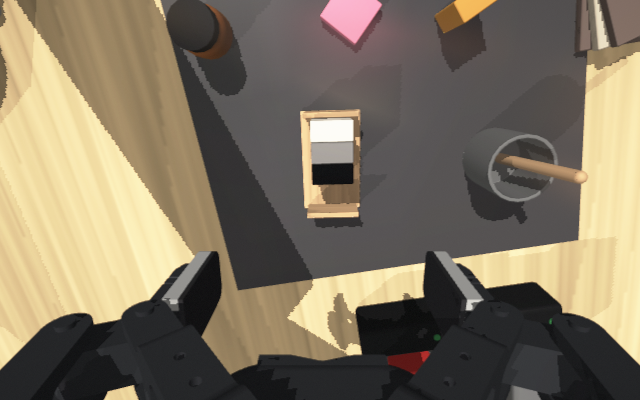

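The wrist view shows the rack row: white at (332,130), grey (332,152), black (332,173), empty base (332,195), stops at (330,115) and (332,210).

Run:
```python
import numpy as np,cv2
f=np.load("w1.npz");p,d,W=f["p"],f["d"],f["W"];Z=W[...,2]
def rect(q):
    (X,Y),(a,b),t=cv2.minAreaRect((q[:,:2]*1000).astype(np.float32));return np.round([X,Y,a,b,t,np.median(q[:,2])*1e3],1),len(q)
near=np.zeros(d.shape,bool);near[95:225,290:375]=True
top=near&(Z>.060)&(Z<.072);g=p.mean(-1)
print("all",*rect(W[top]))
for k,lo,hi in(("w",190,256),("g",80,185),("b",0,60)):
    print(k,*rect(W[top&(g>lo)&(g<hi)]))
st=near&(Z>.037)&(Z<.047);print("stops",*rect(W[st]))
print("base",*rect(W[near&(Z>.003)&(Z<.047)]))
print("grayscale col332",g[105:215:3,332].astype(int), (Z[105:215:3,332]*1e3).astype(int))
```

```text
all [ 448.6 -312.8   67.1   43.5   82.2   66.1] 2720
w [ 451.7 -290.3   21.6   43.1   82.    66.1] 925
g [ 448.5 -312.6   66.6   43.2   81.9   66. ] 927
b [ 446.1 -335.2   22.1   42.3   82.3   66.1] 824
stops [ 446.3 -332.4  120.4   59.    82.1   41.9] 659
base [ 448.5 -335.1  157.   100.    77.7    6.6] 3383
grayscale col332 [ 89  88 139 189 115 239 251 250 250 250 250 250 225 167 167 166 166 165
 164 162  17  17  19  16  19  17  18  98  97  99  98  98  98 138 152 147
 205] [ 1  0 37 41 25 64 66 65 66 66 67 65 66 64 66 67 66 65 66 66 66 66 65 66
 65 66 66  7  8  6  4  5  6 10 22 34 43]
```

```bash
python3 -m jog '{"xyz":[[1.2,0.5,-4.1],[0,0,-4.1],[0,0,-4.1],[0,0,-4.1],[0,0,-2]],"rot":[[0,0,0.026],[0,0,0],[0,0,0],[0,0,0],[0,0,0]],"jaw":[1,1,1,1,1]}' 25
python3 -m jog '{"xyz":[[0,0,0],[0,0,0]],"rot":[[0,0,0],[0,0,0]],"jaw":[1,1]}'
```

```text
clock: 1.77
tcp_pos: [0.4438, -0.3178, 0.0891]
tcp_rot: [0.756, 0.654, -0.0, -0.003]
contact_force: [1.5, 0.5, 0.8]
width: 0.0851
finger_force: 0.0
clock: 1.93
tcp_pos: [0.4456, -0.319, 0.0934]
tcp_rot: [0.756, 0.655, -0.0, -0.001]
contact_force: [0.1, -0.7, 0.7]
width: 0.085
finger_force: 0.0
```

```bash
python3 -m jog '{"xyz":[[0.2,0.1,-2.2],[0,0,-2.2],[0,0,-2],[0,0,0],[0,0,0]],"rot":[[0,0,0],[0,0,0],[0,0,0],[0,0,0],[0,0,0]],"jaw":[1,1,1,1,1]}' 25
python3 -m jog '{"xyz":[[0,0,0],[0,0,0],[0,0,0],[0,0,0],[0,0,0]],"rot":[[0,0,0],[0,0,0],[0,0,0],[0,0,0],[0,0,0]],"jaw":[0.4,0.4,0.4,0.4,0.4]}'
```

```text
clock: 2.35
tcp_pos: [0.4489, -0.3183, 0.0311]
tcp_rot: [0.755, 0.655, 0.0, 0.001]
contact_force: [-0.1, -0.4, 1.2]
width: 0.0853
finger_force: 0.0
clock: 2.77
tcp_pos: [0.4491, -0.3179, 0.0309]
tcp_rot: [0.755, 0.656, -0.0, 0.001]
contact_force: [-1.9, -0.4, 8.9]
width: 0.0436
finger_force: 26.1
```

```bash
python3 -m jog '{"xyz":[[-0.08,-0.6,0.05],[-0.08,-0.6,0],[-0.08,-0.6,0],[-0.08,-0.6,0],[-0.08,-0.6,0]],"rot":[[0,0,0],[0,0,0],[0,0,0],[0,0,0],[0,0,0]],"jaw":[0.4,0.4,0.4,0.4,0.4]}'
python3 -m jog '{"xyz":[[0,0,0],[0,0,0],[0,0,0],[0,0,0],[0,0,0]],"rot":[[0,0,0],[0,0,0],[0,0,0],[0,0,0],[0,0,0]],"jaw":[0.4,0.4,1,1,1]}'
python3 -m jog '{"xyz":[[0,0,0],[0,0,4],[0,0,4],[0,0,4],[0,0,4]],"rot":[[0,0,0],[0,0,0],[0,0,0],[0,0,0],[0,0,0]],"jaw":[1,1,1,1,1]}'
python3 -m jog '{"xyz":[[0,0,2],[0,0,2],[0,0,0],[0,0,0]],"rot":[[0,0,0],[0,0,0],[0,0,0],[0,0,0]],"jaw":[1,1,1,1]}'
cat > rk.py <<'E'
from h import *
import sys
def rk():
    c,p,d,W=look("wrist");Z=W[...,2];g=p.mean(-1)
    o=np.array([.4463,-.3324]);a=np.radians(82.1);ey=np.array([np.cos(a),np.sin(a)]);ex=np.array([ey[1],-ey[0]])
    q=W[...,:2]-o;X,Y=q@ex*1e3,q@ey*1e3;n=(abs(X)<40)&(abs(Y)<62)&(d>0)
    sat=p.max(-1).astype(int)-p.min(-1)
    for k,m in(("stops",(Z>.037)&(Z<.047)),("w",(g>190)&(Z>.058)),("g",(g>80)&(g<185)&(sat<40)&(Z>.058)),("b",(g<60)&(Z>.058)),("o",(sat>70)&(Z>.058))):
        m=n&m&(Z<.08)
        if m.sum()>40:
            (x,y),(u,v),t=cv2.minAreaRect(np.stack([X[m],Y[m]],1).astype(np.float32));print(k,np.round([x,y,u,v,t,np.median(Z[m])*1e3],1),m.sum())
    return p
E
python3 - <<'E'
from rk import *
p=rk();cv2.imwrite("pics/w2.png",p[:,:,::-1]);print(r.read_state()["tcp_pos"])
E
```

```text
clock: 3.18
tcp_pos: [0.4451, -0.3474, 0.0309]
tcp_rot: [0.755, 0.656, 0.001, 0.0]
contact_force: [1.2, 4.9, 8.4]
width: 0.0438
finger_force: 26.8
clock: 3.6
tcp_pos: [0.4446, -0.3476, 0.03]
tcp_rot: [0.755, 0.655, -0.0, -0.0]
contact_force: [0.3, -0.1, 0.4]
width: 0.0782
finger_force: 0.0
clock: 4.02
tcp_pos: [0.4443, -0.347, 0.1918]
tcp_rot: [0.755, 0.656, -0.0, -0.0]
contact_force: [0.9, -1.0, 0.6]
width: 0.0855
finger_force: 0.0
clock: 4.35
tcp_pos: [0.4449, -0.3477, 0.2308]
tcp_rot: [0.755, 0.656, 0.0, 0.001]
contact_force: [-0.2, -0.1, -0.3]
width: 0.0857
finger_force: 0.0
stops [-1.000e-01 -2.000e-01  5.930e+01  1.196e+02  1.000e-01  4.190e+01] 907
w [-0.3 15.8 73.5 43.9 89.9 66.2] 1269
g [ 1.9  6.4 42.4 56.2  0.7 66. ] 1171
b [  2.2 -33.6  22.2  43.1  89.9  66.1] 1029
[ 0.44460003 -0.34733571  0.22964787]
```

View pics/w2.png

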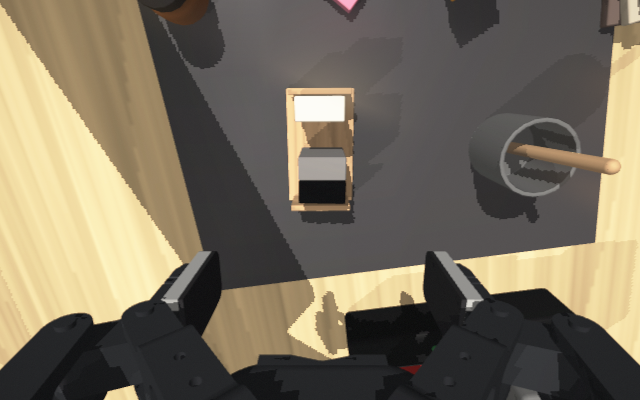

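The row is split: white at (320,108), empty gap at (322,135), grey (322,165), black (322,190), all standing. On to the ochre block.

```bash
python3 -m jog '{"xyz":[[3.2,3.1,0],[3.2,3.1,0],[3.2,3.1,0],[3.2,3.1,0],[3.2,3.1,0]],"rot":[[0,0,0.12],[0,0,0.12],[0,0,0.12],[0,0,0.12],[0,0,0.12]],"jaw":[1,1,1,1,1]}'
python3 -m jog '{"xyz":[[0,0,0],[0,0,0],[0,0,0]],"rot":[[0,0,0],[0,0,0],[0,0,0]],"jaw":[1,1,1]}'
python3 - <<'E'
from h import *
s=r.read_state();q=s["tcp_rot"];print(s["tcp_pos"],np.degrees(2*np.arctan2(q[1],q[0])))
c,p,d,W=look("wrist");u=pix(c,[.6045,-.1917,.0594]);print(u,*face(W,d,u))
E
```

```text
clock: 4.82
tcp_pos: [0.595, -0.2008, 0.2284]
tcp_rot: [0.525, 0.851, -0.0, -0.001]
contact_force: [1.2, -0.6, -0.1]
width: 0.0855
finger_force: 0.0
clock: 5.07
tcp_pos: [0.5939, -0.2021, 0.2285]
tcp_rot: [0.528, 0.849, -0.0, -0.001]
contact_force: [-0.6, -0.1, 0.2]
width: 0.0856
finger_force: 0.0
[ 0.59391252 -0.20214253  0.22849624] 116.29197396871685
(np.float64(336.9093022949985), np.float64(167.07138372632562)) [ 607.2 -192.5   60.1   43.2   22.1   25.2] 1123
```

```bash
python3 -m jog '{"xyz":[[1.3,1.0,-3],[0,0,-4],[0,0,-4],[0,0,-2],[0,0,0]],"rot":[[0,0,-0.02],[0,0,0],[0,0,0],[0,0,0],[0,0,0]],"jaw":[1,1,1,1,1]}'
python3 -m jog '{"xyz":[[0,0,0]],"rot":[[0,0,0]],"jaw":[1]}'
```

```text
clock: 5.53
tcp_pos: [0.6038, -0.1927, 0.095]
tcp_rot: [0.537, 0.843, -0.001, -0.004]
contact_force: [0.1, 0.6, -0.8]
width: 0.0856
finger_force: 0.0
clock: 5.62
tcp_pos: [0.6062, -0.1935, 0.0998]
tcp_rot: [0.537, 0.843, -0.0, -0.001]
contact_force: [0.1, -0.3, -0.0]
width: 0.0857
finger_force: 0.0
```

```bash
python3 -m jog '{"xyz":[[0.1,0.1,-2.5],[0,0,-2.5],[0,0,-2],[0,0,-0.8],[0,0,0]],"rot":[[0,0,0],[0,0,0],[0,0,0],[0,0,0],[0,0,0]],"jaw":[1,1,1,1,1]}' 35
python3 -m jog '{"xyz":[[0,0,0],[0,0,0],[0,0,0],[0,0,0],[0,0,0]],"rot":[[0,0,0],[0,0,0],[0,0,0],[0,0,0],[0,0,0]],"jaw":[1,0.4,0.4,0.4,0.4]}'
python3 -m jog '{"xyz":[[0,0,0],[0,0,0.5],[0,0,3],[0,0,4],[0,0,4]],"rot":[[0,0,0],[0,0,0],[0,0,0],[0,0,0],[0,0,0]],"jaw":[0.4,0.4,0.4,0.4,0.4]}'
```

```text
clock: 6.03
tcp_pos: [0.6082, -0.1921, 0.0223]
tcp_rot: [0.537, 0.844, -0.0, -0.0]
contact_force: [0.0, 0.4, 0.1]
width: 0.0854
finger_force: 0.0
clock: 6.45
tcp_pos: [0.6088, -0.1917, 0.0232]
tcp_rot: [0.536, 0.844, 0.0, 0.001]
contact_force: [-0.9, -0.5, 4.7]
width: 0.0436
finger_force: 36.4
clock: 6.87
tcp_pos: [0.6075, -0.191, 0.1377]
tcp_rot: [0.536, 0.844, -0.0, -0.001]
contact_force: [0.6, 0.5, -0.8]
width: 0.0435
finger_force: 36.0
```

```bash
python3 -m jog '{"xyz":[[-2.2,-1.8,0.5],[-2.7,-2.1,0],[-2.7,-2.1,0],[-2.7,-2.1,0],[-2.7,-2.1,0]],"rot":[[0,0,-0.096],[0,0,-0.096],[0,0,-0.096],[0,0,-0.096],[0,0,-0.096]],"jaw":[0.4,0.4,0.4,0.4,0.4]}'
python3 -m jog '{"xyz":[[-2.7,-2.2,0],[0,0,0],[0,0,0],[0,0,0]],"rot":[[0,0,-0.096],[0,0,0],[0,0,0],[0,0,0]],"jaw":[0.4,0.4,0.4,0.4]}'
python3 - <<'E'
from rk import *
s=r.read_state();q=s["tcp_rot"];print(s["tcp_pos"],np.degrees(2*np.arctan2(q[1],q[0])))
p=rk();cv2.imwrite("pics/w3.png",p[:,:,::-1])
E
```

```text
clock: 7.28
tcp_pos: [0.477, -0.2939, 0.1424]
tcp_rot: [0.723, 0.691, 0.0, 0.0]
contact_force: [0.6, -1.1, -1.1]
width: 0.0433
finger_force: 36.2
clock: 7.62
tcp_pos: [0.4514, -0.3155, 0.1423]
tcp_rot: [0.754, 0.657, 0.0, 0.0]
contact_force: [-0.6, -0.4, -1.0]
width: 0.0437
finger_force: 36.3
[ 0.45140099 -0.31550465  0.14230144] 82.1653272477595
stops [-0.3 29.8 59.5 60.8  0.1 41.8] 996
w [-0.2 42.4 43.9 21.8  0.1 66. ] 2298
```

View pics/w3.png

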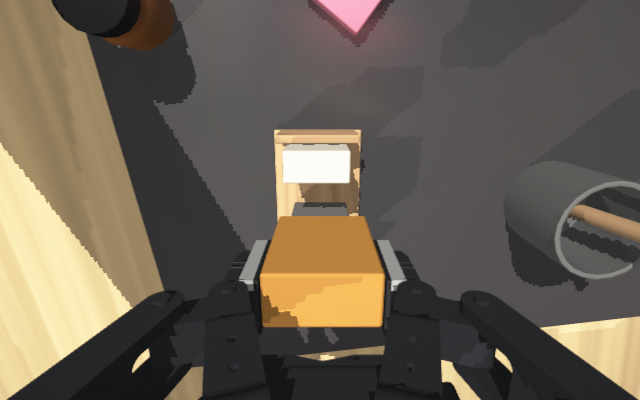

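Ochre hangs upright in the grip at (320,270). The gap is ahead between white (316,165) and grey (320,208). I'll check its offset before lowering it.

```bash
python3 -m jog '{"xyz":[[-0.3,-0.1,-1.5],[0,0,-2],[0,0,0],[0,0,0]],"rot":[[0,0,0],[0,0,0],[0,0,0],[0,0,0]],"jaw":[0.4,0.4,0.4,0.4]}'
python3 - <<'E'
from rk import *
print(r.read_state()["tcp_pos"])
c,p,d,W=look("wrist");sat=p.max(-1).astype(int)-p.min(-1);Z=W[...,2]
for m in [(sat>70)&(d>0)&(d<.4)&(np.hypot(W[...,0]-.4485,W[...,1]+.3167)<.04)&(Z>.12)]:
    zt=np.percentile(Z[m],90);m=m&(Z>zt-.005)
    a=np.radians(82.1);ey=np.array([np.cos(a),np.sin(a)]);ex=np.array([ey[1],-ey[0]]);q=W[m][:,:2]-[.4463,-.3324]
    print(zt,cv2.minAreaRect(np.stack([q@ex,q@ey],1).astype(np.float32)*1000),m.sum())
E
```

```text
clock: 8.0
tcp_pos: [0.4486, -0.3153, 0.1065]
tcp_rot: [0.753, 0.658, -0.0, -0.001]
contact_force: [0.2, -0.2, -0.8]
width: 0.0437
finger_force: 36.3
[ 0.44861836 -0.3152867   0.1065092 ]
0.14402123069878353 ((1.2015552520751953, 17.597885131835938), (43.89814376831055, 23.121912002563477), 0.3754550814628601) 7187
```

```bash
python3 -m jog '{"xyz":[[-0.1,-0.2,0],[0,0,-2],[0,0,-2],[0,0,-2],[0,0,-1.2]],"rot":[[0,0,0],[0,0,0],[0,0,0],[0,0,0],[0,0,0]],"jaw":[0.4,0.4,0.4,0.4,0.4]}'
python3 -m jog '{"xyz":[[0,0,-0.2],[0,0,-0.2],[0,0,0]],"rot":[[0,0,0],[0,0,0],[0,0,0]],"jaw":[0.4,0.4,0.4]}'
```

```text
clock: 8.47
tcp_pos: [0.4474, -0.3184, 0.0344]
tcp_rot: [0.754, 0.657, -0.0, -0.0]
contact_force: [0.6, 0.1, -1.4]
width: 0.0438
finger_force: 36.4
clock: 8.72
tcp_pos: [0.4479, -0.3189, 0.0319]
tcp_rot: [0.754, 0.657, 0.0, 0.001]
contact_force: [0.3, -0.3, -1.2]
width: 0.0436
finger_force: 36.4
```

```bash
python3 -m jog '{"xyz":[[0,0,-0.2],[0,0,-0.1],[0,0,0]],"rot":[[0,0,0],[0,0,0],[0,0,0]],"jaw":[0.4,0.4,0.4]}'
python3 -m jog '{"xyz":[[0,0,0],[0,0,0],[0,0,0],[0,0,0]],"rot":[[0,0,0],[0,0,0],[0,0,0],[0,0,0]],"jaw":[0.6,1,1,1]}'
python3 -m jog '{"xyz":[[0,0,2],[0,0,4],[0,0,4],[0,0,4],[0,0,4]],"rot":[[0,0,0],[0,0,0],[0,0,0],[0,0,0],[0,0,0]],"jaw":[1,1,1,1,1]}'
python3 -m jog '{"xyz":[[0,0,2],[0,0,0],[0,0,0]],"rot":[[0,0,0],[0,0,0],[0,0,0]],"jaw":[1,1,1]}'
python3 - <<'E'
from rk import *
s=r.read_state();q=s["tcp_rot"];print(s["tcp_pos"],np.degrees(2*np.arctan2(q[1],q[0])))
p=rk();cv2.imwrite("pics/w4.png",p[:,:,::-1])
E
```

```text
clock: 8.97
tcp_pos: [0.4478, -0.319, 0.0292]
tcp_rot: [0.754, 0.657, 0.0, 0.001]
contact_force: [-0.8, -0.4, 4.2]
width: 0.0434
finger_force: 36.8
clock: 9.3
tcp_pos: [0.4473, -0.3185, 0.0281]
tcp_rot: [0.754, 0.657, 0.0, 0.0]
contact_force: [0.2, 1.4, 0.5]
width: 0.0844
finger_force: 0.0
clock: 9.72
tcp_pos: [0.447, -0.3181, 0.21]
tcp_rot: [0.754, 0.657, -0.0, -0.0]
contact_force: [0.6, -0.9, -0.9]
width: 0.0855
finger_force: 0.0
clock: 9.97
tcp_pos: [0.4476, -0.3188, 0.2291]
tcp_rot: [0.754, 0.657, 0.0, 0.001]
contact_force: [-0.4, 0.2, -0.5]
width: 0.0854
finger_force: 0.0
[ 0.447633   -0.31876933  0.22907896] 82.15206330714193
stops [ -0.3   0.   59.6 120.4   0.   42.1] 861
w [ 0.  16.6 43.8 73.7  0.9 66. ] 1235
g [ 1.7 15.3 42.7 74.7  1.  66. ] 1144
b [  1.7 -22.3  42.1  44.4   1.1  66.1] 977
o [ 0.6 -0.8 43.3 51.7  0.6 66.1] 1188
```

View pics/w4.png

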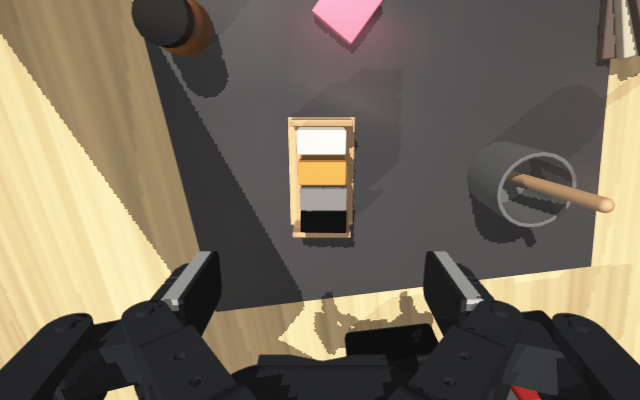

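The rack reads white (322,141), ochre (322,172), grey (323,199), black (323,221), all square. Now the tile.

```bash
python3 -m jog '{"xyz":[[-0.1,2.2,0],[-0.1,2.2,0],[-0.1,2.2,0],[-0.1,2.2,0],[-0.1,2.2,0]],"rot":[[0,0,0.118],[0,0,0.118],[0,0,0.118],[0,0,0.118],[0,0,0.118]],"jaw":[1,1,1,1,1]}'
python3 -m jog '{"xyz":[[-0.1,2.2,0],[-0.1,2.2,0],[-0.1,2.2,0],[-0.1,2.2,0],[0,2.2,0]],"rot":[[0,0,0.118],[0,0,0.118],[0,0,0.118],[0,0,0.118],[0,0,0.118]],"jaw":[1,1,1,1,1]}'
python3 -m jog '{"xyz":[[0,1.8,0],[0,0,0],[0,0,0]],"rot":[[0,0,0.118],[0,0,0],[0,0,0]],"jaw":[1,1,1]}'
cat > m.py <<'E'
from h import *
import sys
s=r.read_state();q=s["tcp_rot"];print(s["tcp_pos"],np.degrees(2*np.arctan2(q[1],q[0])))
c,p,d,W=look("wrist");u=pix(c,[float(v) for v in sys.argv[1:4]]);print(u,p[int(u[1]),int(u[0])],*face(W,d,u))
E
python3 m.py .44 -.0805 .014
```

```text
clock: 10.43
tcp_pos: [0.4415, -0.2071, 0.2262]
tcp_rot: [0.528, 0.849, 0.0, -0.002]
contact_force: [0.2, 0.4, 0.6]
width: 0.0855
finger_force: 0.0
clock: 10.85
tcp_pos: [0.4373, -0.0972, 0.2264]
tcp_rot: [0.258, 0.966, 0.0, -0.002]
contact_force: [0.3, -1.1, 0.6]
width: 0.0856
finger_force: 0.0
clock: 11.1
tcp_pos: [0.4378, -0.0797, 0.2269]
tcp_rot: [0.203, 0.979, 0.0, -0.001]
contact_force: [0.5, -0.2, -0.3]
width: 0.0855
finger_force: 0.0
[ 0.43777039 -0.07967541  0.22686576] 156.5326212442169
(np.float64(322.4692764249534), np.float64(165.0774306045436)) [254 254 252] [440.2 -81.7  14.1  48.1  47.6  66.4] 2040
```

```bash
python3 -m jog '{"xyz":[[0.2,-0.2,-4],[0,0,-4],[0,0,-4],[0,0,-4],[0,0,-3]],"rot":[[0,0,0],[0,0,0],[0,0,0],[0,0,0],[0,0,0]],"jaw":[0.75,0.75,0.75,0.75,0.75]}' 40
python3 -m jog '{"xyz":[[0,0,-1.2],[0,0,-0.8],[0,0,-0.6],[0,0,0]],"rot":[[0,0,0],[0,0,0],[0,0,0],[0,0,0]],"jaw":[0.75,0.75,0.75,0.75]}'
```

```text
clock: 11.57
tcp_pos: [0.4388, -0.0829, 0.0349]
tcp_rot: [0.205, 0.979, 0.0, -0.001]
contact_force: [0.2, -0.8, -0.3]
width: 0.0641
finger_force: 0.0
clock: 11.9
tcp_pos: [0.4401, -0.0829, 0.0113]
tcp_rot: [0.204, 0.979, 0.0, -0.001]
contact_force: [0.6, -0.0, 0.6]
width: 0.0642
finger_force: 0.0
```

```bash
python3 -m jog '{"xyz":[[0,0.1,-0.6],[0,0,-0.4],[0,0,0]],"rot":[[0,0,0],[0,0,0],[0,0,0]],"jaw":[0.75,0.75,0.75]}'
python3 -m jog '{"xyz":[[0,0,0],[0,0,0],[0,0,0],[0,0,0],[0,0,0]],"rot":[[0,0,0],[0,0,0],[0,0,0],[0,0,0],[0,0,0]],"jaw":[0.45,0.45,0.45,0.45,0.45]}'
```

```text
clock: 12.15
tcp_pos: [0.4404, -0.0815, 0.002]
tcp_rot: [0.204, 0.979, -0.0, 0.0]
contact_force: [-0.1, 0.3, 0.3]
width: 0.0636
finger_force: 0.0
clock: 12.57
tcp_pos: [0.4406, -0.0815, 0.0027]
tcp_rot: [0.203, 0.979, -0.0, 0.0]
contact_force: [-2.4, 0.1, 6.3]
width: 0.0469
finger_force: 41.5
```

```bash
python3 -m jog '{"xyz":[[0,0,0.5],[0,0,3],[0,0,4],[0,0,4],[0,0,0]],"rot":[[0,0,0],[0,0,0],[0,0,0],[0,0,0],[0,0,0]],"jaw":[0.45,0.45,0.45,0.45,0.45]}'
python3 -m jog '{"xyz":[[0.1,3.3,0.5],[0.1,3.3,0.5],[0.1,3.3,0.5],[0.1,3.3,0.5],[0.1,3.3,0.5]],"rot":[[0,0,0.05],[0,0,0.05],[0,0,0.05],[0,0,0.05],[0,0,0.05]],"jaw":[0.45,0.45,0.45,0.45,0.45]}'
python3 -m jog '{"xyz":[[0.1,3.3,0],[0.1,3.3,0],[0.1,3.3,0],[0.1,3.3,0],[0.1,3.3,0]],"rot":[[0,0,0.05],[0,0,0.05],[0,0,0.05],[0,0,0.05],[0,0,0.05]],"jaw":[0.45,0.45,0.45,0.45,0.45]}'
python3 -m jog '{"xyz":[[0.1,3.3,0],[0,2.5,0],[0,0,0],[0,0,0]],"rot":[[0,0,0],[0,0,0],[0,0,0],[0,0,0]],"jaw":[0.45,0.45,0.45,0.45]}'
python3 - <<'E'
from h import *
s=r.read_state();q=s["tcp_rot"];print(s["tcp_pos"],np.degrees(2*np.arctan2(q[1],q[0])),s["width"])
for n in("top","wrist"):
    c,p,d,W=look(n);hsv=cv2.cvtColor(p,cv2.COLOR_RGB2HSV);Z=W[...,2]
    m=(hsv[...,0]>50)&(hsv[...,0]<75)&(hsv[...,1]>120)&(Z>.012)&(Z<.027)&(W[...,1]>.2)&(W[...,0]>.3)&(W[...,0]<.6)
    q=W[m];print(n,len(q),np.percentile(q[:,0],[1,99]),np.percentile(q[:,1],[1,99]),cv2.minAreaRect((q[:,:2]*1e3).astype(np.float32)))
cv2.imwrite("pics/w5.png",p[:,:,::-1])
E
```

```text
clock: 12.98
tcp_pos: [0.4432, -0.0825, 0.124]
tcp_rot: [0.203, 0.979, -0.001, 0.005]
contact_force: [1.0, -0.2, -0.9]
width: 0.0467
finger_force: 41.8
clock: 13.4
tcp_pos: [0.4451, 0.085, 0.1428]
tcp_rot: [0.079, 0.997, 0.0, 0.0]
contact_force: [0.8, 0.3, -0.2]
width: 0.0467
finger_force: 41.8
clock: 13.82
tcp_pos: [0.4499, 0.2503, 0.1425]
tcp_rot: [-0.046, 0.999, 0.0, 0.0]
contact_force: [1.0, -0.7, -0.8]
width: 0.0467
finger_force: 41.8
clock: 14.15
tcp_pos: [0.4509, 0.3077, 0.142]
tcp_rot: [-0.046, 0.999, -0.0, -0.0]
contact_force: [0.1, -0.9, -1.4]
width: 0.047
finger_force: 41.8
[0.45087053 0.30765032 0.14195477] 185.312422244527 0.04695830565249678
top 529 [0.38127794 0.52139446] [0.24418114 0.40545606] ((451.4814453125, 328.0897216796875), (130.0941162109375, 160.729736328125), 4.803676605224609)
wrist 2761 [0.38660006 0.5114794 ] [0.24453015 0.41018925] ((454.34326171875, 327.79364013671875), (129.9344482421875, 159.9110565185547), 4.585477352142334)
```

View pics/w5.png

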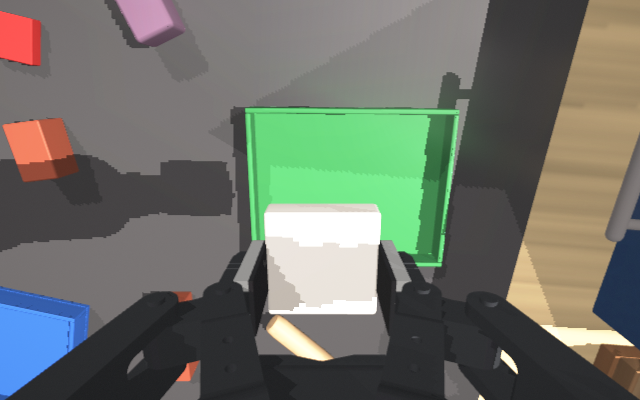

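The tile is held level at (322,260) above the green tray (350,185), whose centre measures (453, 328) mm in both views.

```bash
python3 -m jog '{"xyz":[[0.2,1.8,0],[0,0,-3],[0,0,-4],[0,0,-3],[0,0,-1.5]],"rot":[[0,0,0],[0,0,0],[0,0,0],[0,0,0],[0,0,0]],"jaw":[0.45,0.45,0.45,0.45,0.45]}'
python3 -m jog '{"xyz":[[0,0,-1],[0,0,-0.5],[0,0,-0.2],[0,0,0]],"rot":[[0,0,0],[0,0,0],[0,0,0],[0,0,0]],"jaw":[0.45,0.45,0.45,0.45]}'
```

```text
clock: 14.67
tcp_pos: [0.4518, 0.3224, 0.0239]
tcp_rot: [-0.044, 0.999, -0.001, -0.002]
contact_force: [0.2, 0.8, -1.1]
width: 0.0468
finger_force: 41.8
clock: 15.0
tcp_pos: [0.4539, 0.3243, 0.0107]
tcp_rot: [-0.045, 0.999, 0.0, 0.0]
contact_force: [0.3, -0.2, -0.0]
width: 0.0467
finger_force: 41.8
```

```bash
python3 -m jog '{"xyz":[[0,0,-0.2],[0,0,-0.2],[0,0,0],[0,0,0],[0,0,0]],"rot":[[0,0,0],[0,0,0],[0,0,0],[0,0,0],[0,0,0]],"jaw":[0.45,0.45,0.45,0.75,0.75]}'
python3 -m jog '{"xyz":[[0,0,0],[0,0,2],[0,0,4],[0,0,4],[0,0,4]],"rot":[[0,0,0],[0,0,0],[0,0,0],[0,0,0],[0,0,0]],"jaw":[0.75,0.75,0.75,0.75,0.75]}'
python3 -m jog '{"xyz":[[0,0,4],[-0.1,-4,3],[-0.2,-4,0],[-0.2,-4,0],[-0.2,-4,0]],"rot":[[0,0,0],[0,0,0.03],[0,0,0.03],[0,0,0.03],[0,0,0.03]],"jaw":[0.75,0.75,0.75,0.75,0.75]}'
python3 -m jog '{"xyz":[[-0.2,-4,0],[-0.2,-4,0],[0,0,0],[0,0,0]],"rot":[[0,0,0],[0,0,0],[0,0,0],[0,0,0]],"jaw":[0.75,0.75,0.75,0.75]}'
python3 m.py .443 .0835 .026
```

```text
clock: 15.42
tcp_pos: [0.4534, 0.3247, 0.0064]
tcp_rot: [-0.045, 0.999, 0.0, 0.0]
contact_force: [1.4, 0.2, -0.3]
width: 0.0638
finger_force: 0.0
clock: 15.83
tcp_pos: [0.4527, 0.3243, 0.1476]
tcp_rot: [-0.045, 0.999, -0.0, -0.0]
contact_force: [1.2, 1.6, -0.4]
width: 0.064
finger_force: 0.0
clock: 16.25
tcp_pos: [0.446, 0.17, 0.2116]
tcp_rot: [-0.106, 0.994, 0.0, 0.001]
contact_force: [1.8, -0.5, -0.5]
width: 0.0643
finger_force: 0.0
clock: 16.58
tcp_pos: [0.4425, 0.0893, 0.2114]
tcp_rot: [-0.103, 0.995, -0.0, 0.0]
contact_force: [0.5, -0.3, -0.2]
width: 0.064
finger_force: 0.0
[0.44249034 0.08929886 0.21135348] 191.78804560702886
(np.float64(317.07729568993176), np.float64(167.61416574189553)) [220 108  80] [443.1  82.3  26.   44.2  27.7  12.1] 1307
```

```bash
python3 -m jog '{"xyz":[[0.1,-0.7,-4],[0,0,-4],[0,0,-4],[0,0,-4],[0,0,-2]],"rot":[[0,0,0],[0,0,0],[0,0,0],[0,0,0],[0,0,0]],"jaw":[0.75,0.75,0.75,0.75,0.75]}'
python3 -m jog '{"xyz":[[0,0,-1],[0,0,-0.7],[0,0,-0.6],[0,0,0]],"rot":[[0,0,0],[0,0,0],[0,0,0],[0,0,0]],"jaw":[0.75,0.75,0.75,0.75]}'
python3 -m jog '{"xyz":[[0,0,0],[0,0,0],[0,0,0],[0,0,0],[0,0,0]],"rot":[[0,0,0],[0,0,0],[0,0,0],[0,0,0],[0,0,0]],"jaw":[0.2,0.2,0.2,0.2,0.2]}'
```

```text
clock: 17.05
tcp_pos: [0.4412, 0.0858, 0.0273]
tcp_rot: [-0.106, 0.994, 0.0, -0.002]
contact_force: [-1.5, 0.3, 0.7]
width: 0.0639
finger_force: 0.0
clock: 17.38
tcp_pos: [0.4434, 0.085, 0.0075]
tcp_rot: [-0.106, 0.994, 0.0, -0.0]
contact_force: [0.1, -0.5, 0.2]
width: 0.064
finger_force: 0.0
clock: 17.8
tcp_pos: [0.4441, 0.0843, 0.009]
tcp_rot: [-0.105, 0.994, 0.0, 0.001]
contact_force: [-1.6, 1.9, 6.2]
width: 0.027
finger_force: 39.9
```

```bash
python3 -m jog '{"xyz":[[0,0,0.5],[0,0,3],[0,0,4],[0,0,4],[3.2,-1.7,2]],"rot":[[0,0,0],[0,0,0],[0,0,0],[0,0,0],[0,0,-0.061]],"jaw":[0.2,0.2,0.2,0.2,0.2]}'
python3 -m jog '{"xyz":[[3.2,-1.7,0],[3.2,-1.7,0],[3.2,-1.8,0],[3.2,-1.8,0],[3.2,-1.8,0]],"rot":[[0,0,-0.061],[0,0,-0.061],[0,0,-0.061],[0,0,-0.061],[0,0,-0.061]],"jaw":[0.2,0.2,0.2,0.2,0.2]}'
python3 -m jog '{"xyz":[[0,0,0],[0,0,0],[0,0,0]],"rot":[[0,0,0],[0,0,0],[0,0,0]],"jaw":[0.2,0.2,0.2]}'
python3 - <<'E'
from h import *
s=r.read_state();q=s["tcp_rot"];print(s["tcp_pos"],np.degrees(2*np.arctan2(q[1],q[0])),s["width"])
for n in("top","side","wrist"):
    c,p,d,W=look(n);hsv=cv2.cvtColor(p,cv2.COLOR_RGB2HSV);Z=W[...,2]
    m=(hsv[...,0]>105)&(hsv[...,0]<125)&(hsv[...,1]>120)&(Z>.012)&(Z<.027)&(np.hypot(W[...,0]-.644,W[...,1]-.01)<.13)
    q=W[m];print(n,len(q),cv2.minAreaRect((q[:,:2]*1e3).astype(np.float32)))
cv2.imwrite("pics/w6.png",p[:,:,::-1])
E
```

```text
clock: 18.22
tcp_pos: [0.4725, 0.0689, 0.1483]
tcp_rot: [-0.076, 0.997, 0.0, 0.001]
contact_force: [2.4, 1.6, -0.9]
width: 0.0269
finger_force: 39.6
clock: 18.63
tcp_pos: [0.6367, -0.0219, 0.1437]
tcp_rot: [0.079, 0.997, -0.0, 0.0]
contact_force: [0.7, 0.2, -0.2]
width: 0.0272
finger_force: 39.6
clock: 18.88
tcp_pos: [0.6349, -0.0208, 0.1429]
tcp_rot: [0.078, 0.997, 0.0, -0.001]
contact_force: [0.7, -0.2, -0.8]
width: 0.0271
finger_force: 39.6
[ 0.63494001 -0.0208466   0.14288389] 171.0783305147793 0.027139460319001153
top 0 ((0.0, 0.0), (0.0, 0.0), 0.0)
side 937 ((643.68017578125, 10.837860107421875), (165.3567657470703, 131.53424072265625), 80.79093933105469)
wrist 4091 ((644.9960327148438, 7.459770202636719), (160.06703186035156, 130.44000244140625), 80.88362884521484)
```

View pics/w6.png

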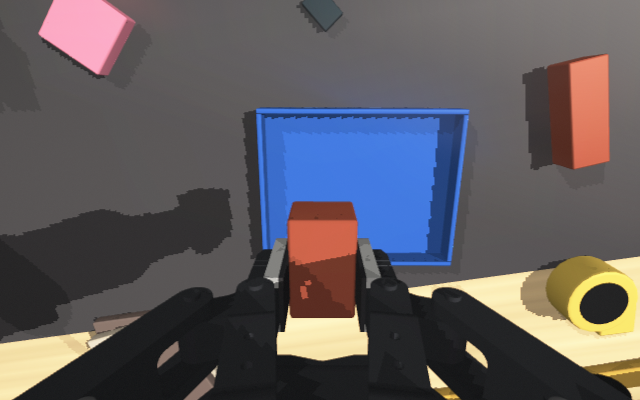

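Short brick held level at (322,260) above the blue tray (360,185); the long brick is at (580,112). Tray centre is (645, 8) mm.

```bash
python3 -m jog '{"xyz":[[0.5,-0.1,-2],[0,0,-4],[0,0,-3],[0,0,-2],[0,0,-1]],"rot":[[0,0,0],[0,0,0],[0,0,0],[0,0,0],[0,0,0]],"jaw":[0.2,0.2,0.2,0.2,0.2]}'
python3 -m jog '{"xyz":[[0,0,-0.5],[0,0,-0.3],[0,0,-0.1],[0,0,0]],"rot":[[0,0,0],[0,0,0],[0,0,0],[0,0,0]],"jaw":[0.2,0.2,0.2,0.2]}'
```

```text
clock: 19.45
tcp_pos: [0.6384, -0.0209, 0.0208]
tcp_rot: [0.077, 0.997, 0.0, -0.002]
contact_force: [-0.3, -1.2, -0.4]
width: 0.0272
finger_force: 39.6
clock: 19.78
tcp_pos: [0.6412, -0.0219, 0.0153]
tcp_rot: [0.078, 0.997, -0.0, 0.001]
contact_force: [0.1, -0.1, -0.0]
width: 0.0271
finger_force: 39.6
```

```bash
python3 -m jog '{"xyz":[[0,0,-0.2],[0,0,-0.1],[0,0,0],[0,0,0],[0,0,0]],"rot":[[0,0,0],[0,0,0],[0,0,0],[0,0,0],[0,0,0]],"jaw":[0.2,0.2,0.2,0.45,0.45]}'
python3 -m jog '{"xyz":[[0,0,0],[0,0,2],[0,0,4],[0,0,4],[0,0,4]],"rot":[[0,0,0],[0,0,0],[0,0,0],[0,0,0],[0,0,0]],"jaw":[0.45,0.45,0.45,0.45,0.45]}'
python3 -m jog '{"xyz":[[-0.6,4,4],[-0.6,4,2],[-0.6,4,0],[-0.7,4,0],[-0.7,4,0]],"rot":[[0,0,0.05],[0,0,0.05],[0,0,0.05],[0,0,0.05],[0,0,0.05]],"jaw":[0.75,0.75,0.75,0.75,0.75]}'
python3 -m jog '{"xyz":[[0,0.5,0],[0,0,0],[0,0,0],[0,0,0]],"rot":[[0,0,0],[0,0,0],[0,0,0],[0,0,0]],"jaw":[0.75,0.75,0.75,0.75]}'
python3 m.py .609 .183 .026
```

```text
clock: 20.2
tcp_pos: [0.6408, -0.0219, 0.0118]
tcp_rot: [0.078, 0.997, -0.0, 0.001]
contact_force: [-0.1, 0.7, 0.2]
width: 0.0384
finger_force: 0.0
clock: 20.62
tcp_pos: [0.64, -0.0218, 0.1524]
tcp_rot: [0.078, 0.997, 0.0, -0.001]
contact_force: [2.2, -0.5, 0.1]
width: 0.0387
finger_force: 0.0
clock: 21.03
tcp_pos: [0.6102, 0.1659, 0.1994]
tcp_rot: [-0.048, 0.999, 0.0, 0.001]
contact_force: [1.1, 0.4, -1.0]
width: 0.0642
finger_force: 0.0
clock: 21.37
tcp_pos: [0.6108, 0.1683, 0.1987]
tcp_rot: [-0.046, 0.999, -0.0, -0.0]
contact_force: [-0.5, 0.7, -0.8]
width: 0.0639
finger_force: 0.0
[0.61081875 0.16833342 0.19865689] 185.32071170529366
(np.float64(338.8124430786367), np.float64(170.7127489364571)) [204 100  75] [609.8 182.7  26.1  79.1  28.    4.6] 2458
```

```bash
python3 -m jog '{"xyz":[[-0.1,1.4,-3],[0,0,-4],[0,0,-4],[0,0,-4],[0,0,-2]],"rot":[[0,0,-0.01],[0,0,0],[0,0,0],[0,0,0],[0,0,0]],"jaw":[0.75,0.75,0.75,0.75,0.75]}'
python3 -m jog '{"xyz":[[0,0,-1],[0,0,-0.7],[0,0,-0.3],[0,0,0]],"rot":[[0,0,0],[0,0,0],[0,0,0],[0,0,0]],"jaw":[0.75,0.75,0.75,0.75]}'
```

```text
clock: 21.83
tcp_pos: [0.6077, 0.1814, 0.0241]
tcp_rot: [-0.041, 0.999, -0.0, -0.003]
contact_force: [-0.9, 0.1, 0.4]
width: 0.0643
finger_force: 0.0
clock: 22.17
tcp_pos: [0.6103, 0.183, 0.0095]
tcp_rot: [-0.042, 0.999, 0.0, 0.001]
contact_force: [0.0, 0.3, 0.3]
width: 0.064
finger_force: 0.0
```

```bash
python3 -m jog '{"xyz":[[0,0,-0.1],[0,0,0],[0,0,0],[0,0,0],[0,0,0]],"rot":[[0,0,0],[0,0,0],[0,0,0],[0,0,0],[0,0,0]],"jaw":[0.2,0.2,0.2,0.2,0.2]}'
python3 -m jog '{"xyz":[[0,0,0],[0,0,0.5],[0,0,3],[0,0,4],[0,0,3]],"rot":[[0,0,0],[0,0,0],[0,0,0],[0,0,0],[0,0,0]],"jaw":[0.2,0.2,0.2,0.2,0.2]}'
python3 -m jog '{"xyz":[[0.8,-2.9,0],[0.8,-2.9,0],[0.8,-2.9,0],[0.8,-2.9,0],[0.8,-2.8,0]],"rot":[[0,0,-0.048],[0,0,-0.048],[0,0,-0.048],[0,0,-0.048],[0,0,-0.048]],"jaw":[0.2,0.2,0.2,0.2,0.2]}'
python3 -m jog '{"xyz":[[0,0,0],[0,0,0],[0,0,0]],"rot":[[0,0,0],[0,0,0],[0,0,0]],"jaw":[0.2,0.2,0.2]}'
```

```text
clock: 22.58
tcp_pos: [0.6102, 0.1836, 0.0091]
tcp_rot: [-0.042, 0.999, 0.0, 0.001]
contact_force: [-1.1, -0.6, 6.6]
width: 0.0271
finger_force: 40.9
clock: 23.0
tcp_pos: [0.6094, 0.1835, 0.1153]
tcp_rot: [-0.042, 0.999, 0.0, 0.0]
contact_force: [1.1, -0.3, 0.1]
width: 0.0272
finger_force: 40.0
clock: 23.42
tcp_pos: [0.6496, 0.0382, 0.1133]
tcp_rot: [0.079, 0.997, -0.0, 0.0]
contact_force: [0.0, -0.4, -2.1]
width: 0.0271
finger_force: 40.0
clock: 23.67
tcp_pos: [0.6493, 0.0396, 0.1129]
tcp_rot: [0.078, 0.997, 0.0, -0.0]
contact_force: [-0.9, 0.1, -0.9]
width: 0.0272
finger_force: 40.0
```

```bash
python3 -m jog '{"xyz":[[0,0,-3],[0,0,-3],[0,0,-2],[0,0,-1],[0,0,-0.5]],"rot":[[0,0,0],[0,0,0],[0,0,0],[0,0,0],[0,0,0]],"jaw":[0.2,0.2,0.2,0.2,0.2]}'
python3 -m jog '{"xyz":[[0,0,-0.2],[0,0,0],[0,0,0]],"rot":[[0,0,0],[0,0,0],[0,0,0]],"jaw":[0.2,0.2,0.2]}'
```

```text
clock: 24.08
tcp_pos: [0.6485, 0.0407, 0.0164]
tcp_rot: [0.077, 0.997, 0.0, -0.001]
contact_force: [0.0, 0.7, -1.0]
width: 0.0271
finger_force: 40.0
clock: 24.33
tcp_pos: [0.6503, 0.0397, 0.0171]
tcp_rot: [0.078, 0.997, 0.0, 0.001]
contact_force: [0.5, -0.0, -1.2]
width: 0.027
finger_force: 40.0
```

```bash
python3 -m jog '{"xyz":[[0,0,-0.2],[0,0,-0.2],[0,0,0],[0,0,0],[0,0,0]],"rot":[[0,0,0],[0,0,0],[0,0,0],[0,0,0],[0,0,0]],"jaw":[0.2,0.2,0.2,0.45,0.45]}'
python3 -m jog '{"xyz":[[0,0,0],[0,0,2],[0,0,4],[0,0,4],[0,0,4]],"rot":[[0,0,0],[0,0,0],[0,0,0],[0,0,0],[0,0,0]],"jaw":[0.45,0.45,0.45,0.45,0.45]}'
python3 -m jog '{"xyz":[[-4,0,4],[-4,0,2],[-4,0,0],[-4,0,0],[-4,0,0]],"rot":[[0,0,0],[0,0,0],[0,0,0],[0,0,0],[0,0,0]],"jaw":[0.45,0.45,0.45,0.45,0.45]}'
python3 -m jog '{"xyz":[[-2,-3,2],[0,0,0],[0,0,0],[0,0,0]],"rot":[[0,0,0],[0,0,0],[0,0,0],[0,0,0]],"jaw":[0.45,0.45,0.45,0.45]}'
python3 - <<'E'
from h import *
print(r.read_state()["tcp_pos"])
c,p,d,W=look("top");cs,ps,ds,Ws=look("side")
for k,q in dict(long=(.648,.0397,.03),short=(.638,-.022,.03),tile=(.452,.325,.018),white=(.4515,-.2905,.066),ochre=(.446,-.317,.066)).items():
    for c_,d_,W_ in((c,d,W),(cs,ds,Ws)):
        u=pix(c_,q)
        try: print(k,np.round(u),*face(W_,d_,u,tol=.005))
        except Exception as e: print(k,e)
a=cv2.resize(p[90:290,120:540],(798,380));b=ps[100:380,180:480];b=cv2.resize(b,(235,219))
cv2.imwrite("pics/end.png",np.vstack([a,np.hstack([b,np.zeros((219,563,3),np.uint8)])])[:,:,::-1])
E
```

```text
clock: 24.75
tcp_pos: [0.6498, 0.0394, 0.0123]
tcp_rot: [0.078, 0.997, -0.0, 0.0]
contact_force: [0.6, -0.1, -0.5]
width: 0.0382
finger_force: 0.0
clock: 25.17
tcp_pos: [0.6491, 0.0394, 0.1531]
tcp_rot: [0.078, 0.997, -0.0, -0.001]
contact_force: [1.0, -0.3, 1.0]
width: 0.038
finger_force: 0.0
clock: 25.58
tcp_pos: [0.461, 0.0394, 0.2]
tcp_rot: [0.078, 0.997, -0.0, 0.0]
contact_force: [-0.2, 0.0, 0.4]
width: 0.0385
finger_force: 0.0
clock: 25.92
tcp_pos: [0.4432, 0.0093, 0.2202]
tcp_rot: [0.078, 0.997, 0.0, 0.001]
contact_force: [-0.4, 0.2, 0.3]
width: 0.0385
finger_force: 0.0
[0.44324491 0.0092711  0.22015175]
long [310. 128.] [445.7  18.1 660.9  73.2  59.3  80.5] 11218
long [242. 201.] [648.4  41.6  29.6  81.3  33.9 -10.5] 372
short [337. 132.] [445.7  18.1 660.9  73.2  59.3  80.5] 11224
short [254. 186.] [639.5 -18.9  29.8  44.4  29.9  -9.8] 186
tile [186. 213.] [388.5  31.  671.4 100.   72.4 -13. ] 13915
tile [325. 314.] [453.3 326.7  17.8  51.7  47.3 -85.5] 811
white [466. 214.] [ 449.6 -289.7   65.5   44.1   23.1   -7.5] 236
white [351. 125.] [ 447.8 -314.6   65.2   82.8   44.4   84.4] 242
ochre [479. 216.] [ 443.9 -341.3   65.6   70.4   44.7   83.2] 705
ochre [354. 121.] [ 447.  -323.7   65.2  101.1   44.8   83.5] 284
```

View pics/end.png

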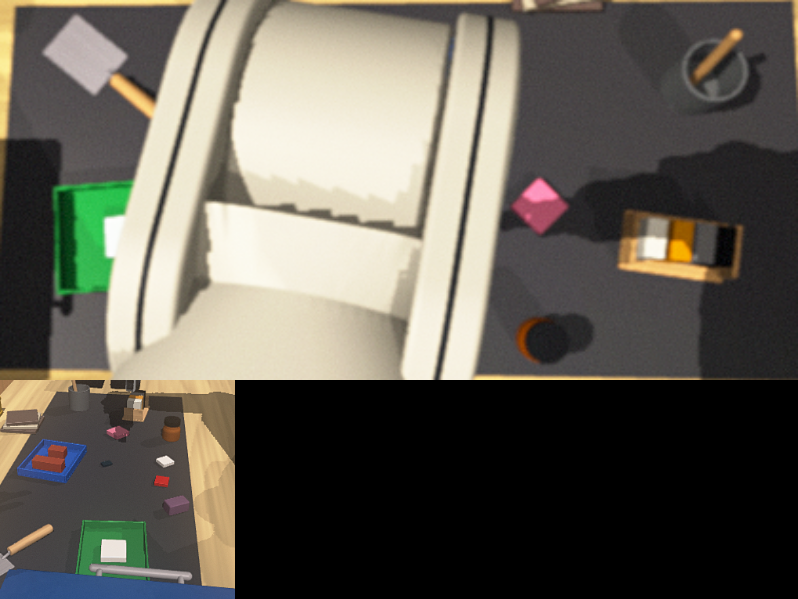

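The final view shows both bricks side by side in the blue tray with their tops at 30 mm. The tile is in the green tray with its top at 18 mm, and the rack reads white, ochre, grey, black at (655–730, 242), all standing. I'm handing the job in.

```bash
python3 -c "from rig import r;print(r.close_job())"
```

```text
the job is handed in; nothing more can be done
None
```

The job is handed in, though no verdict came back: by the last camera measurements both bricks lie flat in the blue tray, the tile lies flat in the green tray, and the rack reads white, ochre, grey, black with all four blocks upright, after about 26 s of robot time.

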